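# Turn over a loose-lidded tea tin on the drainer

### The job

The tea tin on the sloping drainer has been rinsed and its underside is still wet. Slide it gently along the drainer, off the sheet-metal half to the open-rail half where a finger can get beneath it, pinch its loose lid shut, lift it, turn it over and set it back on the drainer, lid down against the rails and resting on the lip, then let go. The lid must never gape, do not dent the thin tin by gripping hard or banging it down, and leave everything else on the ledge where it is.

Things in the scene. Friction and masses are not known exactly. Their poses are not given: they have to be found in the camera images.
- drainer: Fixed steel wire drainer, 340 mm long (y). Origin: centre of its footprint on the ledge; z up, y along its rails (+y end nearest the robot), x sideways from its high side to its low lip. Its slope falls towards +x at 45 degrees: up-slope is (-0.707, 0, 0.707), the outward normal (0.707, 0, 0.707). Nothing stands above the slope plane but the lip rail.
- lip (a point): Point on the drainer's slope plane (where things lie) at the lip, mid length: drainer x=+55, z=40 mm; u below counts up-slope from here. Rails 10 mm thick, full length: supports centred at u=15 and u=75, 5 mm under the plane; lip rail centred at u=-5, 12 mm above the plane. Axes as the drainer's. Where y<0 nothing lies under the plane above u=80: room for a finger.
- sheet (a point): Centre of the steel sheet, 1 mm under the slope plane, that closes the +y half of the drainer's slope, the one nearer the robot: 160 mm long (drainer y from +7 to +167), from u=20 to u=128 mm. No finger gets beneath a thing there. Axes as the drainer's.
- tin: Base of the plain aluminium tea tin: open box 120 (x) x 130 (y) x 47 mm (z), walls 3 mm, about 180 g; 50 mm tall with lid; a loose 85 x 70 x 30 mm, 80 g tea brick inside. Origin: centre of underside; z towards the lid. Starts lid up over the sheet, underside on the slope, x down-slope, +x side on the lip (origin at u=60). Dents above 60 N of finger force or 60 N against the drainer.
- lid: Loose aluminium lid, 130 (x) x 140 (y) mm outside, 80 g: plate 3 mm, skirt 18 mm deep, 3 mm thick, 2 mm of play round the tin; nothing holds it on. Origin: centre of the plate's underside, which rests on the tin's rim (tin z=47 mm when shut); axes as the tin's. Dents as the tin does; gaping means over 7 mm off the rim. When home lid down: lid x edge at u=0, its plate on the rails.
Things that resemble listed ones, but are neither listed nor needed, are in the scene too. What is shaped like the lid but red is not meant.

How it is judged:
By the outcome, as a careful person would: the job done as asked, in the order asked, and still so for the second after the job is handed in, with the robot touching nothing.
It also fails if it takes over 64 s, if anything falls off the work surface, if the arm or the gripper's body presses on something with over 40 N, if the wrist force passes 120 N, or if a joint passes its speed limit or range.

### The arm

A 7-joint arm with a two-finger parallel gripper is mounted at the origin on the work surface. World frame = base frame: x ahead of the robot, y to its left, z up, the work surface at z = 0. Lengths are in m, angles in rad, forces in N, time in s.
With the tool pointing down it reaches from about 0.425 to 0.8 m from the base axis. Payload 8.3 kg.
Tool frame: the origin (TCP) lies midway between the tips of the shut fingers; the grasp point (between the pads) lies pinch_z behind it (pinch_z is the distance from the TCP to the grasp point, in m); z points along the fingers, y is the line along which they close (so a half turn about z gives the same grasp; the last joint's range is limited). The gripper opens to 85 mm and grips with 20 to 120 N. Pads are 22 mm wide; open, the fingers measure 114 mm over their backs; the gripper's body (76 mm by 85 mm) begins 54 mm behind the grasp point. The pads swing forward as they close: fully open they stand 13 mm farther back than shut.
Start: joints at [-1.291, 0.383, 0.016, 1.37, -0.006, 1.388, -0.046], TCP at [0.21, 0.589, 0.231] pointing down, gripper open.
Joint ranges: [-2.95, 2.95], [-0.25, 2.06], [-1.52, 1.56], [0.18, 2.33], [-1.44, 4.58], [0.02, 2.06], [-3.01, 3.01]. Speed limits (rad/s): [2.39, 2.39, 3.01, 3.01, 3.14, 3.14, 3.14].

### API

Orientations are given as a unit quaternion [w, x, y, z].
In Python, from rig import observe, capture, camera_model, hand_in, outline_of, tip_of, pinch_z gives the robot as it stands.
- The arm moves only by the shell command python3 -m creep 'ROWS' [FORCE]. ROWS is JSON, a list of rows, each an object with "gripper": the finger opening in cm, from 0 to 8.54; "offset": the shift along the tool's x, y, z in cm, a list of three; "angular": the turn, a rotation vector about the tool's x, y, z in degrees, a list of three. A call has 1 to 20 rows; each row is the pose to reach, as a shift and turn from the pose commanded when the call began, along the tool's axes at that moment; what a row does not reach only later rows make up. A row lasts 1/12 s, in which the tool goes at most 41.7 mm and 7.16 degrees, less where a joint would pass 70% of its speed; a pose out of reach is approached as far as the arm can. A call with a gripper value outside its range is refused whole. The fingers move at their own pace and stop on an object; FORCE is the grip in N (left out, the last holds). Time passes only in rows, so rows that repeat a pose let the fingers close. It gives the time, the measured TCP pose, the force, the opening and the grip force at its end, in the units of the state.
- observe(): the state, without advancing time (a new reading comes with each control period).
- capture(name): name is "scene" or "top" or "wrist"; returns the picture (400x640x3 uint8, red, green, blue); there is no depth.
- camera_model(name): a dict with "K" (3x3 intrinsics, pixels), "position" and "attitude" of the camera in the world. Camera axes: x right, y up, looking along -z (the intrinsics and any distortion apply to the point x, -y, -z); pixel columns grow to the right and rows downward; lengths in m; the calibration is good to about 2 mm. The wrist camera is an equidistant fisheye: a pixel r from the principal point sees the ray r / f radians off the axis. A picture is of the moment at which its call begins: read the wrist's pose just before it. camera_model takes no time and is no camera call; for the wrist camera it gives the pose at the moment of the call.
- hand_in(): hands the job in; it is judged then, once.
Trained networks look in the newest picture that a camera, given by its name, has taken for a name from the list of things; names that differ only in an ending like _2 or _b are one class to them, and where a whole thing is asked for, a point or a joint stands for the part that bears it (a point fixed in the world has none). Each returns a list of dicts, best first, with "p" (0 to 1); they miss things now and then, are a little off and sometimes report something else, mostly with a low value. They report only what shows in the picture. A call takes as long as a camera call. They do not tell look-alikes from the thing itself.
- outline_of(camera, label): "pixels" (400x640 bool, what is visible of it).
- tip_of(camera, label): "xyz" ([x, y, z] in m, in world coordinates, good to about 4 mm: a listed point, or the origin of a listed thing).
The state is a dict: "clock": time; "q": joint angles; "qvel": joint speeds; "tau": joint torques, N m; "eef_pos": TCP position; "orientation": TCP orientation; "wrist_force": force on the tool from outside, world axes, zero at the start; "ft_torque": the same for the moment, N m; "grip_width": finger opening in m; "finger_force": force on a finger pad.
Only numpy, scipy, OpenCV 4.12 (cv2) and the standard library are available. Lean on these libraries where they do the work, as an engineer would, in place of code of your own. Each camera call takes 0.05 s, during which the arm holds its last target. There are 200 camera calls.

## Working session

There is one attempt and no reset: what is moved stays moved. The work goes in short steps, Python scripts to look and compute and a shell command to move; the robot and the scene stay as the last step left them, time stands still between calls to the robot, and variables do not carry over. Pictures are saved under pics/ and viewed, at most 10 in all, crops included, and the job is handed in when it is done.

```bash
mkdir -p pics; ls; python3 - <<'E'
from rig import *
import cv2,numpy as np
s=observe(); print({k:np.round(v,3).tolist() for k,v in s.items()}, pinch_z)
ims=[]
for c in ["scene","top"]:
    im=capture(c); ims.append(im)
    cv2.imwrite(f"pics/{c}0.png",im[:,:,::-1])
    for l in ["drainer","lip","sheet","tin","lid"]:
        try: print(c,l,[(np.round(d["xyz"],3).tolist(),round(d["p"],2)) for d in tip_of(c,l)][:4])
        except Exception as e: print(c,l,e)
    m=camera_model(c); print(c,{k:np.round(v,3).tolist() for k,v in m.items()})
E
```

```text
pics
{'clock': 0.0, 'q': [-1.291, 0.384, 0.016, 1.371, -0.006, 1.388, -0.046], 'qvel': [-0.0, -0.0, -0.0, -0.002, -0.0, 0.0, -0.0], 'tau': [0.001, -62.759, 0.845, -37.182, 0.017, 0.014, -0.0], 'eef_pos': [0.21, 0.588, 0.23], 'orientation': [-0.0, 0.171, 0.985, -0.001], 'wrist_force': [-0.261, -0.773, 0.654], 'ft_torque': [-0.035, 0.014, -0.049], 'finger_force': 0.0, 'grip_width': 0.086} 0.0187
scene drainer [([0.616, 0.06, 0.004], 0.87)]
scene lip [([0.611, 0.117, 0.039], 0.61)]
scene sheet []
scene tin []
scene lid [([0.626, -0.112, 0.002], 0.95), ([0.519, 0.099, 0.113], 0.78)]
scene {'K': [[481.0, 0.0, 318.906], [0.0, 481.0, 201.081], [0.0, 0.0, 1.0]], 'position': [0.957, 0.118, 0.696], 'attitude': [0.575, 0.188, 0.238, 0.76]}
top drainer []
top lip [([0.616, 0.112, 0.042], 0.86)]
top sheet []
top tin []
top lid [([0.518, 0.095, 0.113], 0.98), ([0.626, -0.109, 0.006], 0.63)]
top {'K': [[489.208, 0.0, 314.928], [0.0, 489.208, 200.782], [0.0, 0.0, 1.0]], 'position': [0.413, 0.042, 0.81], 'attitude': [0.712, 0.065, -0.075, -0.695]}
```

View pics/scene0.png

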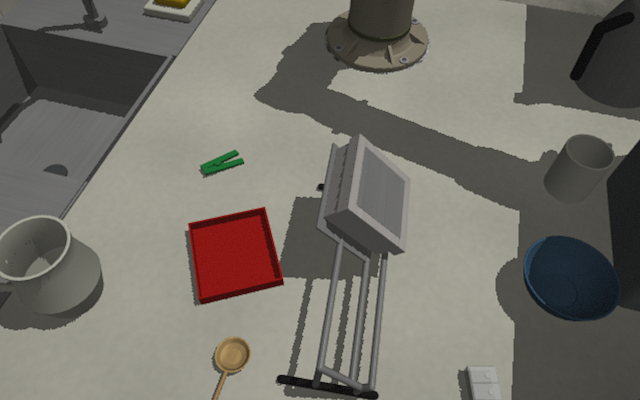

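View pics/top0.png

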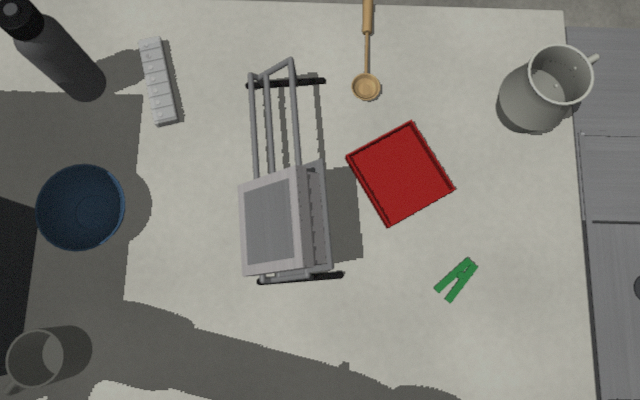

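Could be taken for the lid/tin: the grey tin with lid on the drainer (scene ~365,195; top ~272,222) and the red lid-like tray (scene ~235,255; top ~400,175). The description is plain aluminium and on the drainer, so I choose the grey one. I'll check it in a close crop.

```bash
python3 - <<'E'
import cv2,numpy as np
a=cv2.imread("pics/top0.png")[50:290,225:355]; b=cv2.imread("pics/scene0.png")[125:265,310:420]
a=cv2.resize(a,None,fx=2.5,fy=2.5,interpolation=cv2.INTER_CUBIC); b=cv2.resize(b,None,fx=4,fy=4,interpolation=cv2.INTER_CUBIC)
o=np.zeros((600,800,3),np.uint8); o[:a.shape[0],:a.shape[1]]=a; o[:b.shape[0],340:340+b.shape[1]]=b
cv2.imwrite("pics/crop1.png",o); print(a.shape,b.shape)
E
```

```text
(600, 325, 3) (560, 440, 3)
```

View pics/crop1.png

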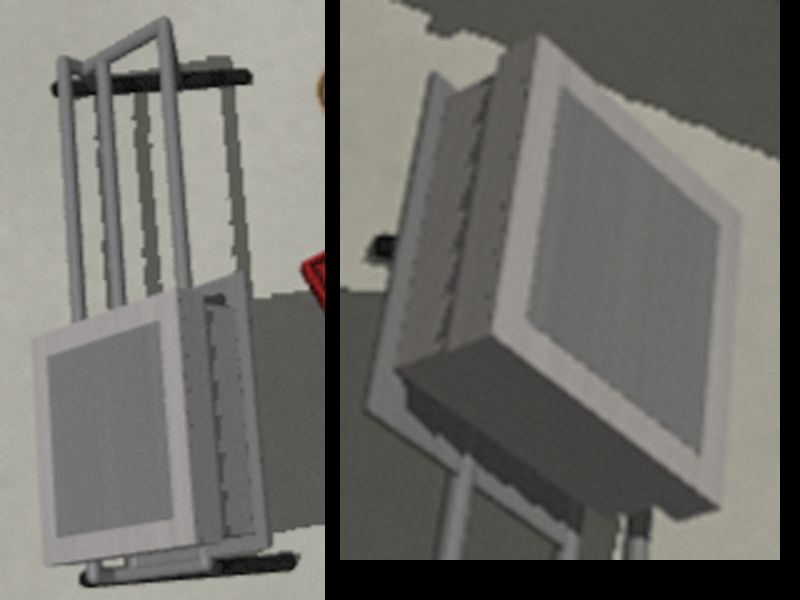

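The crop shows the grey lidded tin, plate corners at top (243,276), (304,268), (295,166), (239,187) and scene (360,134), (410,179), (404,252), (348,208). It lies lid up on the sheet half, so it is the right one. Next I fit the drainer pose from these corners.

```bash
cat > h.py <<'E'
import numpy as np, cv2
from scipy.spatial.transform import Rotation as R
from scipy.optimize import least_squares
from rig import *
def rot(q): return R.from_quat([q[1],q[2],q[3],q[0]])
def project(c,P):
    m=camera_model(c); p=rot(m["attitude"]).inv().apply(np.atleast_2d(P)-m["position"])*[1,-1,-1]
    x=p@np.array(m["K"]).T; return x[:,:2]/x[:,2:]
k=.5**.5
def D2W(d,P,y=None):  # P rows: (u,y,h) slope coords -> world ; d=(x,y,yaw) drainer
    P=np.atleast_2d(P).astype(float); u,yy,h=P.T
    L=np.stack([.055-k*u+k*h,yy,.040+k*u+k*h],1)
    return R.from_euler('z',d[2]).apply(L)+[d[0],d[1],0]
def axes(d):
    r=R.from_euler('z',d[2]); return r.apply([-k,0,k]),r.apply([0,1,0]),r.apply([k,0,k])
E
python3 - <<'E'
from h import *
T=np.array([[243,276],[303.8,268],[295,166],[239,186.8]]);S=np.array([[410,178.75],[360,133.75],[348.25,208.25],[404.5,252.5]])
def C(p): return D2W(p[:3],[[.06+p[4]+a*.065,p[3]+b*.07,.05] for a,b in [(-1,1),(1,1),(1,-1),(-1,-1)]])
f=lambda p:np.r_[(project("top",C(p))-T).ravel(),(project("scene",C(p))-S).ravel(),p[4]/.001]
s=least_squares(f,[.616,.06,1.65,.09,0]); p=s.x
print(np.round(p,4),np.round(s.fun,1).tolist())
for c in("top","scene"):
  print(c,np.round(project(c,D2W(p[:3],[[-.005,-.17,.012],[.075,-.17,0],[0.128,.007,0],[.128,.167,0]]))).tolist())
E
```

```text
[ 2.6013e+00  2.7320e-01  1.6768e+00  2.0902e+00 -8.0000e-04] [-0.6, 0.9, -0.3, -0.0, 0.5, -0.8, -1.5, -1.2, 0.1, -0.2, -0.8, -0.9, -1.1, -0.1, 0.4, -0.6, -0.8]
top [[204.0, -673.0], [227.0, -713.0], [245.0, -699.0], [249.0, -653.0]]
scene [[561.0, -1527.0], [602.0, -1388.0], [653.0, -1464.0], [700.0, -1700.0]]
```

```bash
python3 - <<'E'
from h import *
T=np.array([[243,276],[303.8,268],[295,166],[239,186.8]]);S=np.array([[410,178.75],[360,133.75],[348.25,208.25],[404.5,252.5]])
def C(p): return D2W(p[:3],[[.06+p[4]+a*.065,p[3]+b*.07,.05] for a,b in [(-1,1),(1,1),(1,-1),(-1,-1)]])
Q=[[.128,.007,0],[.128,.167,0]]
QT=[[321,158.8],[332.2,268]]; QS=[[(368-340)/4+310,410/4+125],[(436-340)/4+310,72/4+125]]
f=lambda p:np.r_[(project("top",C(p))-T).ravel(),(project("scene",C(p))-S).ravel(),p[4]/.001,(project("top",D2W(p[:3],Q))-QT).ravel(),(project("scene",D2W(p[:3],Q))-QS).ravel()]
s=least_squares(f,[.616,.06,1.65,.09,0],loss='soft_l1'); p=s.x
print(np.round(p,4),np.round(s.fun,1).tolist())
print(np.round(project("top",D2W(p[:3],[[-.005,-.17,.012],[.075,-.17,0]]))).tolist())
np.save("d.npy",p)
d=p[:3]; print("axes u,y,n",np.round(axes(d),3).tolist())
# push pose: tool z=-n, tool y along? ; tip at u=.035,h=.006, y = p3+.07+.03
o=observe(); U,Y,N=axes(d); Rc=rot(o["orientation"])
for nm,sy in (("ytool=U",U),("ytool=-U",-U),("y=Y",Y),("y=-Y",-Y)):
  z=-N; M=R.from_matrix(np.stack([np.cross(sy,z),sy,z],1)); print(nm,"rotvec tool deg",np.round((Rc.inv()*M).as_rotvec(degrees=True),1))
for P in ([.035,p[3]+.12,.10],[.035,p[3]+.12,.008]):
  w=D2W(d,P)[0]; print(np.round(w,3),"offset cm",np.round(Rc.inv().apply(w-o["eef_pos"])*100,1))
E
```

```text
[ 6.1650e-01  6.2300e-02  1.6793e+00  9.4000e-02 -9.0000e-04] [-0.5, 0.9, -0.2, -0.2, 0.3, -0.9, -1.6, -1.1, 0.0, -0.2, -0.9, -0.9, -1.0, -0.0, 0.5, -0.6, -0.9, 0.3, -1.0, -0.7, 1.1, 0.0, 0.2, -0.4, -0.2]
[[250.0, 76.0], [287.0, 59.0]]
axes u,y,n [[0.077, -0.703, 0.707], [-0.994, -0.108, 0.0], [-0.077, 0.703, 0.707]]
ytool=U rotvec tool deg [-13.7 -59.5 143.7]
ytool=-U rotvec tool deg [ 44.2 -10.2 -24.5]
y=Y rotvec tool deg [  45.1   28.3 -108.9]
y=-Y rotvec tool deg [ 25.1 -40.1  60.7]
[0.393 0.14  0.135] offset cm [-32.3 -36.2   9.6]
[0.4   0.075 0.07 ] offset cm [-35.1 -42.   16.1]
```

```bash
cat >> h.py <<'E'
def go(z,y,w):
    o=observe(); Rc=rot(o["orientation"]); M=R.from_matrix(np.stack([np.cross(y,z),y,z],1))
    print("t",round(o["clock"],2),"off",np.round(Rc.inv().apply(w-o["eef_pos"])*100,2),"ang",np.round((Rc.inv()*M).as_rotvec(degrees=True),1),"force",np.round(o["wrist_force"],1),"grip",round(o["grip_width"],4),round(o["finger_force"],1),"slope uyh tcp",np.round(W2D(o["eef_pos"])*1000,1))
def W2D(w):
    d=np.load("d.npy")[:3]; U,Y,N=axes(d); v=np.array(w)-D2W(d,[0,0,0])[0]; return np.array([v@U,v@Y,v@N])
d=np.load("d.npy")[:3]; U,Y,N=axes(d)
E
python3 - <<'E'
from h import *
go(-N,-U,D2W(d,[.048,.215,.10])[0])
E
```

```text
t 0.6 off [-32.62 -37.02   8.66] ang [ 44.2 -10.2 -24.5] force [ 0.2 -0.2  0.2] grip 0.0851 0.0 slope uyh tcp [-226.9  347.1  497.5]
```

```bash
python3 -m creep '[{"gripper":4,"offset":[-3,-3,0],"angular":[5,-1,-3]},{"gripper":4,"offset":[-6,-7,0],"angular":[11,-2,-6]},{"gripper":4,"offset":[-9,-10,0],"angular":[16,-4,-9]},{"gripper":4,"offset":[-12,-13,0],"angular":[22,-5,-12]},{"gripper":4,"offset":[-15,-16,1],"angular":[27,-6,-15]},{"gripper":4,"offset":[-18,-20,2],"angular":[33,-7,-18]},{"gripper":4,"offset":[-21,-23,3],"angular":[38,-9,-21]},{"gripper":4,"offset":[-24,-27,4],"angular":[44,-10,-24]},{"gripper":4,"offset":[-27,-31,5.5],"angular":[44,-10,-24.5]},{"gripper":4,"offset":[-30,-34,7],"angular":[44.2,-10.2,-24.5]},{"gripper":4,"offset":[-32.6,-37,8.6],"angular":[44.2,-10.2,-24.5]},{"gripper":4,"offset":[-32.6,-37,8.6],"angular":[44.2,-10.2,-24.5]},{"gripper":4,"offset":[-32.6,-37,8.6],"angular":[44.2,-10.2,-24.5]},{"gripper":4,"offset":[-32.6,-37,8.6],"angular":[44.2,-10.2,-24.5]}]' 30; python3 - <<'E'
from h import *
go(-N,-U,D2W(d,[.048,.205,.014])[0]); print(np.round(observe()["q"],2))
E
```

```text
clock: 1.77
eef_pos: [0.3928, 0.1272, 0.1451]
orientation: [0.02, -0.048, 0.922, -0.383]
wrist_force: [-0.4, 1.1, 0.4]
grip_width: 0.0398
finger_force: 0.0
t 1.77 off [-1.06  0.27  8.41] ang [-0.1 -0.2 -0.2] force [-0.4  1.1  0.4] grip 0.0398 0.0 slope uyh tcp [ 50.5 215.3  98.2]
[-0.99  0.36  0.15  1.87  0.5   1.51  0.65]
```

```bash
python3 -m creep '[{"gripper":4,"offset":[-0.5,0.1,3],"angular":[0,0,0]},{"gripper":4,"offset":[-1,0.27,5.5],"angular":[0,0,0]},{"gripper":4,"offset":[-1,0.27,7.5],"angular":[0,0,0]},{"gripper":4,"offset":[-1,0.27,8.4],"angular":[0,0,0]},{"gripper":4,"offset":[-1.8,0.27,8.4],"angular":[0,0,0]},{"gripper":4,"offset":[-2.5,0.27,8.4],"angular":[0,0,0]},{"gripper":4,"offset":[-3,0.27,8.4],"angular":[0,0,0]},{"gripper":4,"offset":[-3.4,0.27,8.4],"angular":[0,0,0]},{"gripper":4,"offset":[-3.8,0.27,8.4],"angular":[0,0,0]},{"gripper":4,"offset":[-4.2,0.27,8.4],"angular":[0,0,0]},{"gripper":4,"offset":[-4.7,0.27,8.4],"angular":[0,0,0]},{"gripper":4,"offset":[-5.2,0.27,8.4],"angular":[0,0,0]}]' 30; python3 - <<'E'
from h import *
go(-N,-U,D2W(d,[.048,.006,.014])[0]); capture("scene");print([ (W2D(t["xyz"]).round(3),t["p"]) for t in tip_of("scene","lid")])
E
```

```text
clock: 2.77
eef_pos: [0.4502, 0.0795, 0.0841]
orientation: [0.021, -0.05, 0.923, -0.382]
wrist_force: [-6.1, 1.0, 3.8]
grip_width: 0.0399
finger_force: 2.6
t 2.77 off [-15.74  -0.28   0.3 ] ang [ 0. -0.  0.] force [-6.1  1.   3.8] grip 0.0399 2.6 slope uyh tcp [ 45.3 163.4  17.1]
[(array([0.058, 0.082, 0.047]), 0.82), (array([ 0.134,  0.011, -0.188]), 0.55)]
```

```bash
python3 -m creep '[{"gripper":4,"offset":[-0.6,-0.1,0],"angular":[0,0,0]},{"gripper":4,"offset":[-1.3,-0.2,0],"angular":[0,0,0]},{"gripper":4,"offset":[-2.1,-0.2,0],"angular":[0,0,0]},{"gripper":4,"offset":[-2.9,-0.2,0],"angular":[0,0,0]},{"gripper":4,"offset":[-3.7,-0.2,0],"angular":[0,0,0]},{"gripper":4,"offset":[-4.5,-0.2,0],"angular":[0,0,0]},{"gripper":4,"offset":[-5.3,-0.2,0],"angular":[0,0,0]},{"gripper":4,"offset":[-6.1,-0.2,0],"angular":[0,0,0]},{"gripper":4,"offset":[-6.9,-0.2,0],"angular":[0,0,0]},{"gripper":4,"offset":[-7.7,-0.2,0],"angular":[0,0,0]},{"gripper":4,"offset":[-8.5,-0.2,0],"angular":[0,0,0]}]' 30; python3 - <<'E'
from h import *
go(-N,-U,D2W(d,[.048,.006,.014])[0]); im=capture("scene");print([ (W2D(t["xyz"]).round(3),t["p"]) for t in tip_of("scene","lid")])
cv2.imwrite("pics/push.png",im[:,:,::-1])
E
```

```text
clock: 3.78
eef_pos: [0.5362, 0.0869, 0.0855]
orientation: [0.021, -0.05, 0.923, -0.382]
wrist_force: [-1.4, 0.0, -1.1]
grip_width: 0.0403
finger_force: 1.0
t 3.78 off [-7.12 -0.03  0.27] ang [-0.  0. -0.] force [-1.4  0.  -1.1] grip 0.0403 1.0 slope uyh tcp [47.6 77.2 16.6]
[(array([ 0.055, -0.005,  0.048]), 0.75), (array([ 0.135,  0.01 , -0.189]), 0.57)]
```

View pics/push.png

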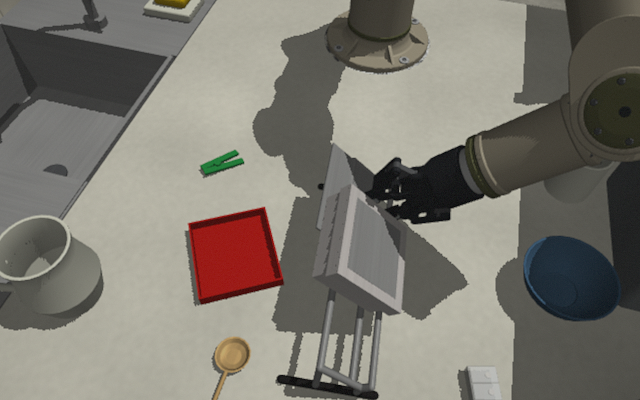

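The tin is moving squarely along the slope, with its lid plate at about (370,240) and the fingers on its near side at (400,210). I'll push the rest of the way.

```bash
python3 -m creep '[{"gripper":4,"offset":[-0.8,0,0],"angular":[0,0,0]},{"gripper":4,"offset":[-1.6,0,0],"angular":[0,0,0]},{"gripper":4,"offset":[-2.4,0,0],"angular":[0,0,0]},{"gripper":4,"offset":[-3.2,0,0],"angular":[0,0,0]},{"gripper":4,"offset":[-4,0,0],"angular":[0,0,0]},{"gripper":4,"offset":[-4.8,0,0],"angular":[0,0,0]},{"gripper":4,"offset":[-5.6,0,0],"angular":[0,0,0]},{"gripper":4,"offset":[-6.3,0,0],"angular":[0,0,0]},{"gripper":4,"offset":[-6.9,0,0],"angular":[0,0,0]},{"gripper":4,"offset":[-7.2,0,0],"angular":[0,0,0]},{"gripper":4,"offset":[-7.2,0,0],"angular":[0,0,0]},{"gripper":4,"offset":[-6,0,-1],"angular":[0,0,0]},{"gripper":4,"offset":[-5,0,-4],"angular":[0,0,0]},{"gripper":4,"offset":[-5,0,-8],"angular":[0,0,0]},{"gripper":4,"offset":[-5,0,-12],"angular":[0,0,0]},{"gripper":4,"offset":[-5,0,-16],"angular":[0,0,0]},{"gripper":4,"offset":[-5,0,-16],"angular":[0,0,0]}]' 30; python3 - <<'E'
from h import *
for c in("top","scene"):
  capture(c);print(c,[ (W2D(t["xyz"]).round(3),t["p"]) for t in tip_of(c,"lid")])
print(np.round(observe()["q"],2))
for s in(1,-1): go(-U,s*N,D2W(d,[.18,-.075,.10])[0])
E
```

```text
clock: 5.3
eef_pos: [0.5721, 0.2144, 0.204]
orientation: [0.026, -0.054, 0.924, -0.377]
wrist_force: [-0.1, 1.7, 0.2]
grip_width: 0.04
finger_force: 0.0
top [(array([ 0.134,  0.013, -0.183]), 0.93), (array([ 0.059, -0.078,  0.044]), 0.89)]
scene [(array([ 0.057, -0.076,  0.045]), 0.86), (array([ 0.135,  0.01 , -0.189]), 0.83)]
[-0.87  0.66  0.21  1.28  0.51  1.67  0.93]
t 5.5 off [-10.37 -13.25   7.63] ang [-90.   0.   0.] force [ 0.  -1.6 -0.3] grip 0.04 0.0 slope uyh tcp [ 47.5  28.8 176.2]
t 5.5 off [-10.37 -13.25   7.63] ang [  -0.  -127.3 -127.2] force [ 0.  -1.6 -0.3] grip 0.04 0.0 slope uyh tcp [ 47.5  28.8 176.2]
```

```bash
python3 -m creep '[{"gripper":6,"offset":[-1,-2,-2],"angular":[-6,0,0]},{"gripper":8,"offset":[-2,-4,-3],"angular":[-13,0,0]},{"gripper":8.5,"offset":[-3,-6,-4],"angular":[-20,0,0]},{"gripper":8.5,"offset":[-4,-8,-4],"angular":[-27,0,0]},{"gripper":8.5,"offset":[-5,-10,-4],"angular":[-34,0,0]},{"gripper":8.5,"offset":[-6,-12,-4],"angular":[-41,0,0]},{"gripper":8.5,"offset":[-7,-14,-4],"angular":[-48,0,0]},{"gripper":8.5,"offset":[-8,-15,-3],"angular":[-55,0,0]},{"gripper":8.5,"offset":[-9,-15.3,-2],"angular":[-62,0,0]},{"gripper":8.5,"offset":[-10,-15.3,-1],"angular":[-69,0,0]},{"gripper":8.5,"offset":[-10.6,-15.3,0],"angular":[-76,0,0]},{"gripper":8.5,"offset":[-10.6,-15.3,1],"angular":[-83,0,0]},{"gripper":8.5,"offset":[-10.6,-15.3,1.6],"angular":[-90,0,0]},{"gripper":8.5,"offset":[-10.6,-15.3,1.6],"angular":[-90,0,0]},{"gripper":8.5,"offset":[-10.6,-15.3,1.6],"angular":[-90,0,0]},{"gripper":8.5,"offset":[-10.6,-15.3,1.6],"angular":[-90,0,0]}]' 40; python3 - <<'E'
from h import *
print(np.round(observe()["q"],2))
go(-U,N,D2W(d,[.15,-.077,.025])[0])
E
```

```text
clock: 6.83
eef_pos: [0.6907, 0.097, 0.2948]
orientation: [-0.021, -0.049, 0.923, 0.382]
wrist_force: [0.9, 0.4, 0.5]
grip_width: 0.085
finger_force: 0.0
[ 0.17  0.65 -0.01  1.06 -0.75  1.66  1.86]
t 6.83 off [  0.03 -13.49   5.04] ang [-0.  -0.  -0.1] force [0.9 0.4 0.5] grip 0.085 0.0 slope uyh tcp [200.4 -77.5 159.9]
```

```bash
python3 -m creep '[{"gripper":8.5,"offset":[0,-3,0],"angular":[0,0,0]},{"gripper":8.5,"offset":[0,-6,0],"angular":[0,0,0]},{"gripper":8.5,"offset":[0,-9,0],"angular":[0,0,0]},{"gripper":8.5,"offset":[0,-12,1],"angular":[0,0,0]},{"gripper":8.5,"offset":[0,-13.5,3],"angular":[0,0,0]},{"gripper":8.5,"offset":[0,-13.5,5],"angular":[0,0,0]},{"gripper":8.5,"offset":[0,-13.5,5],"angular":[0,0,0]},{"gripper":8.5,"offset":[0,-13.5,5],"angular":[0,0,0]}]' 40; python3 - <<'E'
from h import *
a=capture("scene")[120:370,240:560]; b=capture("wrist")
cv2.imwrite("pics/pre.png",np.vstack([cv2.resize(a,(480,300)),cv2.resize(b,(480,300))])[:,:,::-1])
go(-U,N,D2W(d,[.083,-.077,.025])[0])
E
```

```text
clock: 7.5
eef_pos: [0.6973, 0.041, 0.1661]
orientation: [-0.021, -0.053, 0.922, 0.382]
wrist_force: [0.2, 0.3, 1.4]
grip_width: 0.0848
finger_force: 0.0
t 7.6 off [ 0.2  -0.33  6.9 ] ang [-0.1  0.1  0.3] force [-0.2 -0.5 -0.1] grip 0.085 0.0 slope uyh tcp [152.  -78.9  28.4]
```

View pics/pre.png

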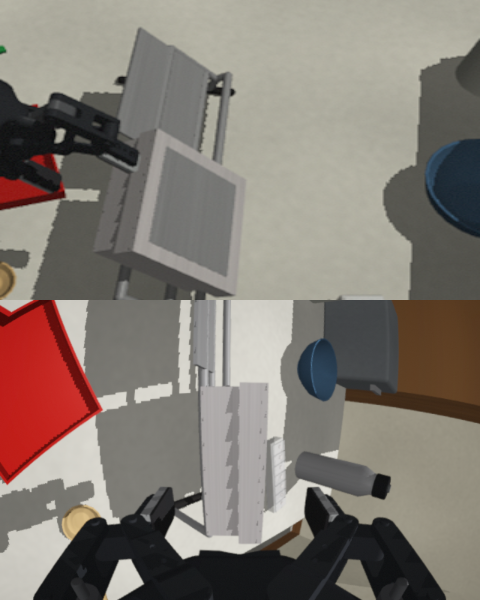

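Both views show the open fingers straddling the tin's upper edge (wrist: tin and lid between columns 202 and 268, pads at 160 and 325), with clear space beneath. I'll advance.

```bash
python3 -m creep '[{"gripper":8.5,"offset":[0.2,-0.3,1],"angular":[0,0,0]},{"gripper":8.5,"offset":[0.2,-0.3,2.5],"angular":[0,0,0]},{"gripper":8.5,"offset":[0.2,-0.3,4],"angular":[0,0,0]},{"gripper":8.5,"offset":[0.2,-0.3,5.5],"angular":[0,0,0]},{"gripper":8.5,"offset":[0.2,-0.3,6.3],"angular":[0,0,0]},{"gripper":8.5,"offset":[0.2,-0.3,6.6],"angular":[0,0,0]},{"gripper":8.5,"offset":[0.2,-0.3,6.6],"angular":[0,0,0]},{"gripper":6.5,"offset":[0.2,-0.3,6.6],"angular":[0,0,0]},{"gripper":6.2,"offset":[0.2,-0.3,6.6],"angular":[0,0,0]}]' 40; python3 - <<'E'
from h import *
go(-U,N,D2W(d,[.085,-.077,.025])[0])
a=capture("scene")[120:370,240:560]; b=capture("top")[50:300,200:400]
cv2.imwrite("pics/grasp.png",np.hstack([cv2.resize(a,(420,328)),cv2.resize(b,(380,475))[:328]])[:,:,::-1])
E
```

```text
clock: 8.35
eef_pos: [0.6914, 0.0807, 0.1168]
orientation: [-0.02, -0.05, 0.923, 0.382]
wrist_force: [0.0, -0.0, -0.2]
grip_width: 0.0634
finger_force: 0.0
t 8.35 off [-0.05  0.24  0.1 ] ang [-0.1  0.1  0.1] force [ 0.  -0.  -0.2] grip 0.0634 0.0 slope uyh tcp [ 86.  -76.5  22.6]
```

View pics/grasp.png

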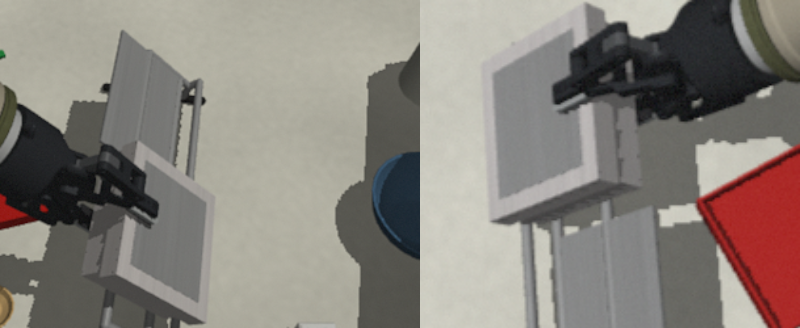

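Fingers straddle the upper edge, one on the lid plate (scene crop ~150,205) and one beneath. Now I'll close.

```bash
python3 -m creep '[{"gripper":5.8,"offset":[0,0.24,0],"angular":[0,0,0]},{"gripper":5.4,"offset":[0,0.24,0],"angular":[0,0,0]},{"gripper":5.2,"offset":[0,0.24,0],"angular":[0,0,0]},{"gripper":5.0,"offset":[0,0.24,0],"angular":[0,0,0]},{"gripper":4.8,"offset":[0,0.24,0],"angular":[0,0,0]},{"gripper":4.6,"offset":[0,0.24,0],"angular":[0,0,0]},{"gripper":4.4,"offset":[0,0.24,0],"angular":[0,0,0]},{"gripper":4.4,"offset":[0,0.24,0],"angular":[0,0,0]},{"gripper":4.4,"offset":[0,0.24,0],"angular":[0,0,0]}]' 40; python3 - <<'E'
from h import *
go(-U,N,D2W(d,[.085,-.077,.025])[0])
E
```

```text
clock: 9.2
eef_pos: [0.6908, 0.083, 0.1178]
orientation: [-0.02, -0.05, 0.923, 0.382]
wrist_force: [1.2, -3.9, 1.4]
grip_width: 0.0495
finger_force: 42.4
t 9.2 off [-0.09  0.01  0.01] ang [-0.   0.1  0. ] force [ 1.2 -3.9  1.4] grip 0.0495 42.4 slope uyh tcp [ 85.1 -76.1  24.9]
```

```bash
python3 -m creep '[{"gripper":4.4,"offset":[0,0.3,0],"angular":[0,0,0]},{"gripper":4.4,"offset":[0,1,0],"angular":[0,0,0]},{"gripper":4.4,"offset":[0,2,-0.5],"angular":[0,0,0]},{"gripper":4.4,"offset":[0,3.2,-1.2],"angular":[0,0,0]},{"gripper":4.4,"offset":[0,4.5,-2.5],"angular":[0,0,0]},{"gripper":4.4,"offset":[0,6,-4],"angular":[3,0,0]},{"gripper":4.4,"offset":[0,7.5,-5.5],"angular":[6,0,0]},{"gripper":4.4,"offset":[0,9,-7],"angular":[10,0,0]},{"gripper":4.4,"offset":[0,10.5,-8.5],"angular":[14,0,0]},{"gripper":4.4,"offset":[0,12,-10],"angular":[18,0,0]},{"gripper":4.4,"offset":[0,13,-11.5],"angular":[22,0,0]},{"gripper":4.4,"offset":[0,13,-13],"angular":[26,0,0]},{"gripper":4.4,"offset":[0,13,-13],"angular":[30,0,0]},{"gripper":4.4,"offset":[0,13,-13],"angular":[34,0,0]},{"gripper":4.4,"offset":[0,13,-13],"angular":[38,0,0]},{"gripper":4.4,"offset":[0,13,-13],"angular":[42,0,0]},{"gripper":4.4,"offset":[0,13,-13],"angular":[45,0,0]},{"gripper":4.4,"offset":[0,13,-13],"angular":[45,0,0]},{"gripper":4.4,"offset":[0,13,-13],"angular":[45,0,0]}]' 40; python3 - <<'E'
from h import *
go(-U,-N,D2W(d,[.09,-.077,.025])[0]); print(np.round(observe()["q"],2), rot(observe()["orientation"]).as_matrix().round(2).tolist())
a=capture("scene"); cv2.imwrite("pics/lift.png",a[:,:,::-1])
E
```

```text
clock: 10.78
eef_pos: [0.6899, 0.0859, 0.3027]
orientation: [0.001, -0.056, 0.998, 0.001]
wrist_force: [-0.1, -0.2, -3.1]
grip_width: 0.0494
finger_force: 42.8
t 10.78 off [-0.12 -0.69 18.14] ang [  -0.   -68.6 -166.2] force [-0.1 -0.2 -3.1] grip 0.0494 42.8 slope uyh tcp [213.7 -75.5 157.8]
[-0.27  0.54  0.19  1.   -0.1   1.61  1.57] [[-0.99, -0.11, 0.0], [-0.11, 0.99, 0.0], [-0.0, 0.0, -1.0]]
```

View pics/lift.png

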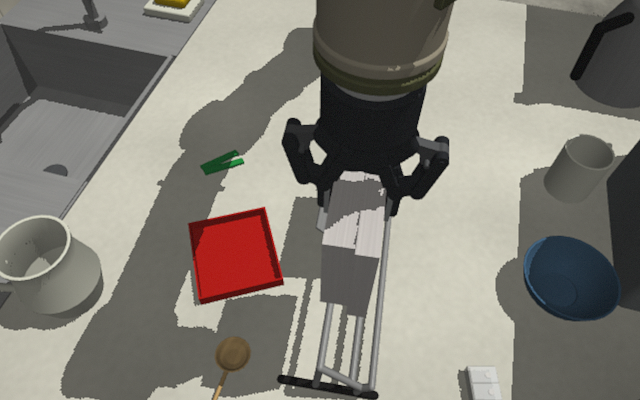

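The tin hangs shut at about (350,240), and nothing else has moved. Now the roll.

```bash
python3 -m creep '[{"gripper":4.4,"offset":[0,0,0],"angular":[0,0,-2]},{"gripper":4.4,"offset":[0,0,0],"angular":[0,0,-5]},{"gripper":4.4,"offset":[0,0,0],"angular":[0,0,-10]},{"gripper":4.4,"offset":[0,0,0],"angular":[0,0,-15]},{"gripper":4.4,"offset":[0,0,0],"angular":[0,0,-20]},{"gripper":4.4,"offset":[0,0,0],"angular":[0,0,-25]},{"gripper":4.4,"offset":[0,0,0],"angular":[0,0,-30]}]'; python3 -c "
from rig import *;print(observe()['q'])"
```

```text
clock: 11.42
eef_pos: [0.6904, 0.0816, 0.3019]
orientation: [0.0, -0.311, 0.95, 0.001]
wrist_force: [0.8, 0.5, -3.1]
grip_width: 0.0491
finger_force: 42.8
[-0.21869367  0.53758693  0.10042197  0.99764963 -0.0528085   1.60792719
  2.06997389]
```

```bash
python3 -m creep '[{"gripper":4.4,"offset":[0,0,0],"angular":[0,0,3]},{"gripper":4.4,"offset":[0,0,0],"angular":[0,0,8]},{"gripper":4.4,"offset":[0,0,0],"angular":[0,0,14]},{"gripper":4.4,"offset":[0,0,0],"angular":[0,0,20]},{"gripper":4.4,"offset":[0,0,0],"angular":[0,0,26]},{"gripper":4.4,"offset":[0,0,0],"angular":[0,0,32]},{"gripper":4.4,"offset":[0,0,0],"angular":[0,0,38]},{"gripper":4.4,"offset":[0,0,0],"angular":[0,0,44]},{"gripper":4.4,"offset":[0,0,0],"angular":[0,0,50]},{"gripper":4.4,"offset":[0,0,0],"angular":[0,0,56]},{"gripper":4.4,"offset":[0,0,0],"angular":[0,0,62]},{"gripper":4.4,"offset":[0,0,0],"angular":[0,0,68]},{"gripper":4.4,"offset":[0,0,0],"angular":[0,0,74]},{"gripper":4.4,"offset":[0,0,0],"angular":[0,0,80]},{"gripper":4.4,"offset":[0,0,0],"angular":[0,0,86]},{"gripper":4.4,"offset":[0,0,0],"angular":[0,0,92]},{"gripper":4.4,"offset":[0,0,0],"angular":[0,0,98]},{"gripper":4.4,"offset":[0,0,0],"angular":[0,0,104]},{"gripper":4.4,"offset":[0,0,0],"angular":[0,0,110]}]'; python3 -m creep '[{"gripper":4.4,"offset":[0,0,0],"angular":[0,0,6]},{"gripper":4.4,"offset":[0,0,0],"angular":[0,0,12]},{"gripper":4.4,"offset":[0,0,0],"angular":[0,0,18]},{"gripper":4.4,"offset":[0,0,0],"angular":[0,0,24]},{"gripper":4.4,"offset":[0,0,0],"angular":[0,0,30]},{"gripper":4.4,"offset":[0,0,0],"angular":[0,0,36]},{"gripper":4.4,"offset":[0,0,0],"angular":[0,0,42]},{"gripper":4.4,"offset":[0,0,0],"angular":[0,0,48]},{"gripper":4.4,"offset":[0,0,0],"angular":[0,0,54]},{"gripper":4.4,"offset":[0,0,0],"angular":[0,0,60]},{"gripper":4.4,"offset":[0,0,0],"angular":[0,0,66]},{"gripper":4.4,"offset":[0,0,0],"angular":[0,0,72]},{"gripper":4.4,"offset":[0,0,0],"angular":[0,0,78]},{"gripper":4.4,"offset":[0,0,0],"angular":[0,0,84]},{"gripper":4.4,"offset":[0,0,0],"angular":[0,0,90]},{"gripper":4.4,"offset":[0,0,0],"angular":[0,0,95]},{"gripper":4.4,"offset":[0,0,0],"angular":[0,0,98]},{"gripper":4.4,"offset":[0,0,0],"angular":[0,0,100]},{"gripper":4.4,"offset":[0,0,0],"angular":[0,0,100]}]'; python3 - <<'E'
from h import *
print(np.round(observe()["q"],2)); go(-U,-N,D2W(d,[.11,-.077,.09])[0])
E
```

```text
clock: 13.0
eef_pos: [0.6905, 0.0818, 0.302]
orientation: [-0.0, 0.603, 0.797, 0.001]
wrist_force: [-0.6, 0.6, -2.7]
grip_width: 0.0493
finger_force: 42.8
clock: 14.58
eef_pos: [0.6905, 0.082, 0.3019]
orientation: [-0.001, 0.999, 0.052, 0.0]
wrist_force: [0.2, 0.6, -3.1]
grip_width: 0.0499
finger_force: 42.8
[-0.56  0.62  0.77  1.02 -0.42  1.64 -1.4 ]
t 14.58 off [ 0.1  -2.91 12.05] ang [44.9 -0.1 -0.2] force [ 0.2  0.6 -3.1] grip 0.0499 42.8 slope uyh tcp [215.9 -75.7 154.5]
```

```bash
python3 -m creep '[{"gripper":4.4,"offset":[0,0,0],"angular":[2,0,0]},{"gripper":4.4,"offset":[0,0,0],"angular":[6,0,0]},{"gripper":4.4,"offset":[0,0,0],"angular":[10,0,0]},{"gripper":4.4,"offset":[0,0,1],"angular":[14,0,0]},{"gripper":4.4,"offset":[0,-0.3,2],"angular":[18,0,0]},{"gripper":4.4,"offset":[0,-0.6,3],"angular":[22,0,0]},{"gripper":4.4,"offset":[0,-0.9,4],"angular":[26,0,0]},{"gripper":4.4,"offset":[0,-1.2,5.5],"angular":[30,0,0]},{"gripper":4.4,"offset":[0,-1.6,7],"angular":[34,0,0]},{"gripper":4.4,"offset":[0,-2,8.5],"angular":[38,0,0]},{"gripper":4.4,"offset":[0.1,-2.4,10],"angular":[42,0,0]},{"gripper":4.4,"offset":[0.1,-2.7,11],"angular":[44.9,0,0]},{"gripper":4.4,"offset":[0.1,-2.9,11.6],"angular":[44.9,-0.1,-0.2]},{"gripper":4.4,"offset":[0.1,-2.9,12],"angular":[44.9,-0.1,-0.2]},{"gripper":4.4,"offset":[0.1,-2.9,12],"angular":[44.9,-0.1,-0.2]},{"gripper":4.4,"offset":[0.1,-2.9,12],"angular":[44.9,-0.1,-0.2]}]'; python3 - <<'E'
from h import *
print(np.round(observe()["q"],2)); go(-U,-N,D2W(d,[.097,-.077,.030])[0])
a=capture("scene")[100:400,240:560]; b=capture("top")[30:280,190:400]
cv2.imwrite("pics/flip.png",np.hstack([cv2.resize(a,(420,394)),cv2.resize(b,(331,394))])[:,:,::-1])
E
```

```text
clock: 15.92
eef_pos: [0.689, 0.1129, 0.1831]
orientation: [-0.381, 0.923, 0.053, -0.02]
wrist_force: [0.3, 0.2, -2.9]
grip_width: 0.0497
finger_force: 43.1
[-0.13  0.75  0.48  1.23 -1.03  1.63 -1.01]
t 15.92 off [-0.09  6.23  1.33] ang [0.2 0.1 0.4] force [ 0.3  0.2 -2.9] grip 0.0497 43.1 slope uyh tcp [110.1 -77.5  92.3]
```

View pics/flip.png

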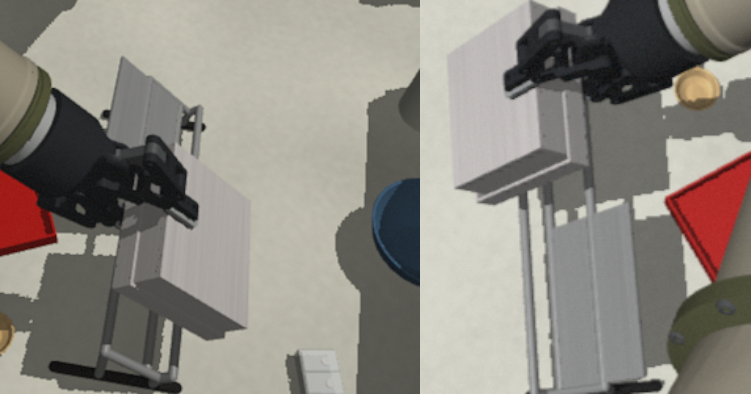

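Upside down, square to the slope, with the lid skirt visible shut beneath. Now I'll lower it.

```bash
python3 -m creep '[{"gripper":4.4,"offset":[0,0.8,0.2],"angular":[0,0,0]},{"gripper":4.4,"offset":[0,1.8,0.5],"angular":[0,0,0]},{"gripper":4.4,"offset":[0,2.8,0.9],"angular":[0,0,0]},{"gripper":4.4,"offset":[0,3.8,1.2],"angular":[0,0,0]},{"gripper":4.4,"offset":[0,4.7,1.3],"angular":[0.1,0,0.2]},{"gripper":4.4,"offset":[0,5.4,1.3],"angular":[0.1,0,0.2]},{"gripper":4.4,"offset":[0,5.9,1.3],"angular":[0.1,0,0.2]},{"gripper":4.4,"offset":[0,6.2,1.3],"angular":[0.1,0,0.2]},{"gripper":4.4,"offset":[0,6.2,1.3],"angular":[0.1,0,0.2]},{"gripper":4.4,"offset":[0,6.2,1.3],"angular":[0.1,0,0.2]}]'; python3 - <<'E'
from h import *
go(-U,-N,D2W(d,[.090,-.077,.025])[0])
E
```

```text
clock: 16.85
eef_pos: [0.6925, 0.0779, 0.1288]
orientation: [-0.382, 0.922, 0.05, -0.022]
wrist_force: [-0.5, 1.0, -2.6]
grip_width: 0.0493
finger_force: 43.0
t 16.85 off [-0.02  0.4   0.66] ang [-0.   0.1 -0. ] force [-0.5  1.  -2.6] grip 0.0493 43.0 slope uyh tcp [ 96.6 -77.3  29. ]
```

Next I'll creep into contact with the rails, then the lip.

```bash
python3 -m creep '[{"gripper":4.4,"offset":[0,0.1,0],"angular":[0,0,0]},{"gripper":4.4,"offset":[0,0.2,0],"angular":[0,0,0]},{"gripper":4.4,"offset":[0,0.3,0],"angular":[0,0,0]},{"gripper":4.4,"offset":[0,0.35,0],"angular":[0,0,0]},{"gripper":4.4,"offset":[0,0.35,0],"angular":[0,0,0]}]'; python3 -m creep '[{"gripper":4.4,"offset":[0,0,0.15],"angular":[0,0,0]},{"gripper":4.4,"offset":[0,0,0.3],"angular":[0,0,0]},{"gripper":4.4,"offset":[0,0,0.4],"angular":[0,0,0]},{"gripper":4.4,"offset":[0,0,0.5],"angular":[0,0,0]},{"gripper":4.4,"offset":[0,0,0.5],"angular":[0,0,0]}]'; python3 - <<'E'
from h import *
go(-U,-N,D2W(d,[.090,-.077,.025])[0]); print(observe()["wrist_force"]@np.array([U,Y,N]).T)
E
```

```text
clock: 17.27
eef_pos: [0.6926, 0.0754, 0.1261]
orientation: [-0.382, 0.923, 0.05, -0.022]
wrist_force: [-0.1, 0.0, -2.2]
grip_width: 0.0493
finger_force: 43.0
clock: 17.68
eef_pos: [0.6922, 0.0783, 0.1234]
orientation: [-0.382, 0.923, 0.05, -0.022]
wrist_force: [-3.1, -3.9, 2.6]
grip_width: 0.0491
finger_force: 43.7
t 17.68 off [-0.    0.05  0.25] ang [ 0.   0.1 -0. ] force [-3.1 -3.9  2.6] grip 0.0491 43.7 slope uyh tcp [ 92.5 -77.   25.5]
[ 4.34353738  3.51719894 -0.60197794]
```

```bash
python3 -m creep '[{"gripper":4.4,"offset":[0,0.04,0],"angular":[0,0,0]},{"gripper":4.4,"offset":[0,0.08,0],"angular":[0,0,0]},{"gripper":4.4,"offset":[0,0.08,0],"angular":[0,0,0]},{"gripper":4.8,"offset":[0,0.08,0],"angular":[0,0,0]},{"gripper":5.0,"offset":[0,0.08,0],"angular":[0,0,0]},{"gripper":5.2,"offset":[0,0.08,0],"angular":[0,0,0]},{"gripper":5.5,"offset":[0,0.08,0],"angular":[0,0,0]},{"gripper":6,"offset":[0,0.08,0],"angular":[0,0,0]},{"gripper":6.8,"offset":[0,0.08,0],"angular":[0,0,0]},{"gripper":6.8,"offset":[0,0.08,0],"angular":[0,0,0]},{"gripper":6.8,"offset":[0,0.08,0],"angular":[0,0,0]}]'; python3 - <<'E'
from h import *
go(-U,-N,D2W(d,[.17,-.077,.025])[0])
E
```

```text
clock: 18.6
eef_pos: [0.6923, 0.0787, 0.122]
orientation: [-0.382, 0.922, 0.051, -0.022]
wrist_force: [0.0, -0.1, 0.6]
grip_width: 0.0681
finger_force: 0.0
t 18.6 off [-0.03 -0.03 -7.88] ang [-0.   0.2 -0. ] force [ 0.  -0.1  0.6] grip 0.0681 0.0 slope uyh tcp [ 91.2 -77.1  24.7]
```

Released with no force on the fingers. I'll withdraw up-slope and look.

```bash
python3 -m creep '[{"gripper":7.2,"offset":[0,0,-0.8],"angular":[0,0,0]},{"gripper":7.2,"offset":[0,0,-2],"angular":[0,0,0]},{"gripper":7.2,"offset":[0,0,-4],"angular":[0,0,0]},{"gripper":7.2,"offset":[0,0,-6.5],"angular":[0,0,0]},{"gripper":7.2,"offset":[0,0,-9],"angular":[0,0,0]},{"gripper":7.2,"offset":[0,0,-12],"angular":[0,0,0]},{"gripper":7.2,"offset":[0,0,-15],"angular":[0,0,0]},{"gripper":7.2,"offset":[0,0,-15],"angular":[0,0,0]},{"gripper":7.2,"offset":[0,0,-15],"angular":[0,0,0]},{"gripper":7.2,"offset":[0,0,-15],"angular":[0,0,0]}]'; python3 - <<'E'
from h import *
for c in("scene","top"):
  im=capture(c)
  for l in("lid","tin"): print(c,l,[(W2D(t["xyz"]).round(3),round(t["p"],2)) for t in tip_of(c,l)])
  if c=="scene": a=im
  # expected lid outer plate corner pixels
  print(project(c,D2W(d,[[0,-.007,0],[.13,-.007,0],[.13,-.147,0],[0,-.147,0]])).round().tolist())
cv2.imwrite("pics/end.png",np.hstack([cv2.resize(a[100:400,240:560],(420,394)),cv2.resize(im[30:280,190:400],(331,394))])[:,:,::-1])
print(observe()["wrist_force"])
E
```

```text
clock: 19.43
eef_pos: [0.7041, -0.0274, 0.228]
orientation: [-0.382, 0.923, 0.05, -0.022]
wrist_force: [0.3, -0.6, -0.3]
grip_width: 0.0716
finger_force: 0.0
scene lid [(array([ 0.135,  0.007, -0.192]), 0.61)]
scene tin [(array([ 0.065, -0.08 ,  0.05 ]), 0.89), (array([0.069, 0.085, 0.001]), 0.37)]
[[374.0, 276.0], [314.0, 236.0], [295.0, 334.0], [364.0, 369.0]]
top lid [(array([ 0.136,  0.011, -0.183]), 0.67), (array([ 0.076,  0.092, -0.   ]), 0.44)]
top tin [(array([ 0.058, -0.077,  0.049]), 0.82)]
[[263.0, 170.0], [321.0, 148.0], [313.0, 59.0], [258.0, 89.0]]
[-0.50092141 -0.50397637  0.29658284]
```

View pics/end.png

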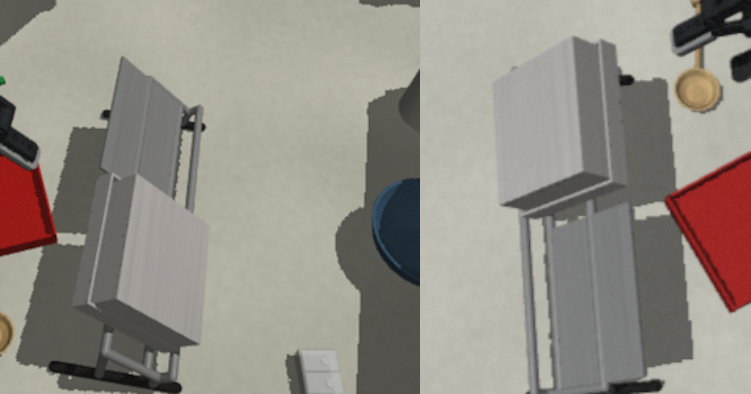

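The tin rests upside down on the open rails with its lid edge at the lip, square and shut (scene crop about 145,260). The gripper is clear and the neighbouring things are unmoved.

```bash
python3 -c "
from rig import *;print(hand_in())"
```

```text
the job is handed in; nothing more can be done
None
```

The tin was slid to the open-rail half, pinched shut, lifted, turned over and set lid down on the rails against the lip; I let go and handed the job in at about 20 s, with the arm clear, grip force never read above 44 N, and no gaping lid or moved neighbours in the pictures.

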